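# Mount a toe bone and snap its display cover shut

### The job

Take the toe bone with the blue disc out of the wooden rack and stand it upright, all the way down, in the hole of the white plinth on the black display base. Then set the clear cover over it, the cover's blue ribs towards the red clips, and press it straight down until both clips snap over the ribs and the cover sits flat on the base. Do not let go: finish while still pressing the cover down firmly (ten newtons or so), and leave all the other things as they are.

Things in the scene. Friction and masses are not known exactly. Their poses are not given: they have to be found in the camera images.
- bone_blue: The toe bone to mount: ivory bone on a steel foot with a BLUE disc, upright in any of the rack's three holes. Origin: centre of the foot's underside, z up. Heights from there: foot 16 mm diameter 0 to 22 mm, disc 30 mm diameter 22 to 27 mm (rests on the hole's rim), flare to 33 mm, straight shaft 14 mm diameter to 60 mm (grip here, any side), tip 64 mm. About 40 g.
- rack: Fixed light-wood block 56 x 160 x 30 mm (x, y, z), origin at the centre of its underside. Three loose holes in a row along its y, at -50, 0, +50 mm, each with a toe bone whose disc rests on the block's top (the bone's origin is then 8 mm above the table). Grip a bone with the fingers closing along the rack's x.
- base: Fixed black display base, origin at the centre of its underside. Plate 100 x 124 x 12 mm (x, y, z); in its middle a white square plinth 54 mm wide, top at 30 mm height, upper edges rounded by 4 mm, with a hole in the centre. The cover lands on the plate all round the plinth. Black clip housings, 32 mm high, stand at y = +-51 to +-61 mm.
- bore (a point): Centre of the mouth of the hole in the plinth, 30 mm above the base's origin. Hole 17.8 mm in diameter, 2 mm chamfer, 24 mm deep: fully home the blue disc rests on the plinth and the bone's origin is 8 mm above the base's origin.
- cover: Clear square cover, open below, standing on the table. 64 x 64 mm outside, 58 mm inside, inner height 66 mm, roof top at 70 mm. Origin: centre of its open underside, z up; a half turn makes no difference. On its +y and -y walls a blue rounded rib, 40 mm long, 4 mm radius, centre 5 mm above the lower edge and 33 mm from the middle. About 90 g.
- cover_bar (a point): Middle of the top of the blue grip bar on the cover's roof, 100 mm above the cover's origin. Bar 36 mm long (cover's x), 16 mm wide (y), 30 mm high. Grip or press the cover here.
- cover_home (a point): Where the cover's origin lies when it is fully home: 12 mm above the base's origin, x axes parallel (either way round). Going down, the ribs meet the clips about 15.5 mm above this; the push rises to 9 to 14 N, then 8 to 9 mm above it suddenly falls, the clips now pulling the cover down; after that it lands on the hard plate.
- clip_left (a joint): Red spring clip at the +y end of the base: rounded nose 24 mm long, 6 mm radius, centre 40 mm from the base's middle and 25.5 mm above its underside. Slides outwards: 0 at rest (also when snapped over a seated cover's rib), up to 0.006 m pushed aside; spring 4 N at rest plus 2.2 N per mm.
- clip_right (a joint): The same red spring clip at the -y end of the base; 0 at rest, positive outwards.
- bone_red: Bystander: a toe bone of the same shape in the rack, with a RED disc. Leave it in its hole.
- bone_yellow: Bystander: a toe bone of the same shape in the rack, with a YELLOW disc. Leave it in its hole.
- bottle: Bystander: black water bottle with a blue cap, 68 mm diameter, 200 mm tall; origin under its centre.
- jar: Bystander: small glass jar with a white cap, 56 mm diameter, 65 mm tall; origin under its centre.
- brush: Bystander: wooden cleaning brush lying on the table.
- small_box: Bystander: little white cardboard box, 72 x 52 x 32 mm; origin under its centre.
- caliper: Bystander: steel caliper lying flat, 190 mm long.
Things that resemble listed ones, but are neither listed nor needed, are in the scene too. There is more than one size of the cover; the one meant has the size given above.

How it is judged:
On the way, in this order (a step that is already met when the one before it is completed fails the run):
1. the blue-disc toe bone stands upright, fully down in the plinth's hole, let go (horizontal distance between bone_blue and bore below 0.004 m and z of bone_blue in the frame of base below 0.0115 m and angle between bone_blue's own z axis and vertical below 0.08 rad and contact force between the fingers and bone_blue below 0.05 N), for 0.2 s.
2. the cover is on its way down over the bone and pushes the clips aside (horizontal distance between bone_blue and bore below 0.004 m and z of bone_blue in the frame of base below 0.0115 m and angle between bone_blue's own z axis and vertical below 0.08 rad and value of joint any of clip_left, clip_right above 0.0015 m and horizontal distance between cover and base below 0.006 m).
3. both clips have sprung back over the ribs and the cover sits flat on the base (horizontal distance between bone_blue and bore below 0.004 m and z of bone_blue in the frame of base below 0.0115 m and angle between bone_blue's own z axis and vertical below 0.08 rad and z of cover in the frame of base between 0.009 and 0.0145 m and horizontal distance between cover and base below 0.005 m and angle between cover's own z axis and vertical below 0.05 rad and value of joint each of clip_left, clip_right below 0.0015 m), for 0.1 s.
At the end, for the whole second after the job is handed in: Blue-disc bone in the plinth hole: within 4 mm of its axis, tilt under 0.08 rad, at most 3.5 mm short of home. Cover home: edge within 2.5 mm of the plate, 5 mm of centre, tilt under 0.05 rad, clips within 1.5 mm of rest. Robot still on the cover, pressing it on the base with over 4 N (all of step 3 and contact force between cover and base above 4 N and contact force between any of the fingers, the arm and cover above 2 N); the arm keeps its last pose, push and grip.
It fails at once if another toe bone is moved by more than 20 mm (distance of any of bone_red, bone_yellow from where it was at the start of the episode above 0.02 m).
It fails at once if the bottle, jar, brush, little box or caliper is moved by more than 30 mm (distance of any of bottle, jar, brush, small_box, caliper from where it was at the start of the episode above 0.03 m).
It also fails if it takes over 72 s, if anything falls off the work surface, if the arm or the gripper's body presses on something with over 40 N, if the wrist force passes 120 N, or if a joint passes its speed limit or range.

### The arm

A 6-joint arm with a two-finger parallel gripper is mounted at the origin on the work surface. World frame = base frame: x ahead of the robot, y to its left, z up, the work surface at z = 0. Lengths are in m, angles in rad, forces in N, time in s.
With the tool pointing down it reaches from about 0.3 to 0.85 m from the base axis. Payload 5.4 kg.
Tool frame: the origin (TCP) lies on the centre line of the jaws, within the pads' length; the fingertips stand 11 mm ahead of it and the grasp point (between the pads) lies 8 mm behind it; z points along the fingers, y is the line along which they close (so a half turn about z gives the same grasp; the last joint's range is limited). The gripper opens to 85 mm and grips with 20 to 120 N. Pads are 22 mm wide; open, the fingers measure 114 mm over their backs; the gripper's body (76 mm by 85 mm) begins 54 mm behind the grasp point. The pads swing forward as they close: fully open they stand 13 mm farther back than shut.
Start: joints at [-1.41, 0.158, 1.597, -0, 1.386, -0.21], TCP at [0.208, -0.536, 0.242] pointing down, gripper open.
Joint ranges: [-2.91, 2.91], [-0.94, 2.29], [0.18, 2.7], [-1.29, 4.43], [0.17, 2.64], [-3, 3]. Speed limits (rad/s): [2.57, 2.57, 3.14, 3.14, 3.14, 3.14].

### API

Orientations are given as a unit quaternion [w, x, y, z].
In Python, from station import r gives the robot as it stands. Calls block until the motion is done:
- r.move_to(position, orientation): joint-space move of the TCP to a pose.
- r.movel(position, vel=0.15, attitude=None): straight line of the TCP; attitude=None keeps the orientation; vel is the mean speed in m/s.
- r.move_j(angles): joint-space move.
- r.open_gripper() and r.clamp(squeeze=None): open the fingers fully, or close them until they stop; squeeze is the grip in N (None keeps the last).
- r.hold(seconds).
- r.ik(position, orientation): joint angles nearest the present ones, or None.
- r.camera(name): name is "scene" or "top"; returns a dict with "pixels" (480x640x3 uint8, red, green, blue), "vertical_fov" (degrees; the focal length in pixels is half the picture's height over the tangent of half this angle, whatever the lens; pixels are square), "cx", "cy" (the principal point, pixels), "world_from_camera" (4x4, takes a point from camera to world coordinates). Camera axes: x right, y down, z forward; pixel columns grow to the right and rows downward; lengths in m; the calibration is good to about 2 mm. A picture is of the moment at which its call begins. There is no depth.
A pose or a line that the arm cannot do raises r.MotionError and nothing moves.
- r.finish_job(): hands the job in; it is judged then, once.
Trained networks look in a picture, given as the dict that the camera call returned (one of the last four; its "shot" number tells which), for a name from the list of things; names that differ only in an ending like _2 or _b are one class to them, and where a whole thing is asked for, a point or a joint stands for the part that bears it (a point fixed in the world has none). Each returns a list of dicts, best first, with "confidence" (0 to 1); they miss things now and then, are a little off and sometimes report something else, mostly with a low value. They report only what shows in the picture. A call takes as long as a camera call. They do not tell look-alikes from the thing itself.
- r.regions_of(picture, query): "pixels" (480x640 bool, what is visible of it).
- r.place_of(picture, query): "point" ([x, y, z] in m, in world coordinates, good to about 4 mm: a listed point, or the origin of a listed thing).
Readings, each from a call of its own:
- r.read_t(): time.
- r.read_joints(): joint angles.
- r.read_joint_vel(): joint speeds.
- r.read_joint_torque(): joint torques, N m.
- r.read_position(): TCP position.
- r.read_orientation(): TCP orientation.
- r.read_contact_force(): force on the tool from outside, world axes, zero at the start.
- r.read_ft_torque(): the same for the moment, N m.
- r.read_opening(): opening from 0.0 (shut) to 1.0 (fully open).
- r.read_grasp_force(): force on a finger pad.
Only numpy, scipy, OpenCV 4.12 (cv2) and the standard library are available. Lean on these libraries where they do the work, as an engineer would, in place of code of your own. Each camera call takes 0.05 s, during which the arm holds its last target. There are 200 camera calls.

## Working session

There is one attempt and no reset: what is moved stays moved. The work goes in short steps, each a Python script; the robot and the scene stay as the last script left them, time stands still between calls to the robot, and variables do not carry over. Pictures are saved under pics/ and viewed, at most 10 in all, crops included, and the job is handed in when it is done.

```bash
ls; mkdir -p pics; python3 - <<'E'
from station import r
import cv2, numpy as np
for n in ("scene","top"):
    p=r.camera(n); cv2.imwrite(f"pics/{n}0.png",p["pixels"][:,:,::-1])
    print(n,p["vertical_fov"],p["cx"],p["cy"],np.round(p["world_from_camera"],4).tolist(),p["shot"],[k for k in p])
    for q in ("bone_blue","bone_red","bone_yellow","rack","base","bore","cover","cover_bar","cover_home","clip_left","clip_right","bottle","jar","small_box"):
        print(q,[(np.round(d["point"],4).tolist(),round(d["confidence"],2)) for d in r.place_of(p,q)])
print(r.read_t())
E
```

```text
pics
scene 57.80968438195934 317.92016984269543 241.65192847536755 [[-0.7523, 0.4703, -0.4614, 0.9219], [0.6588, 0.5333, -0.5306, 0.4747], [-0.0035, -0.7032, -0.711, 0.7557], [0.0, 0.0, 0.0, 1.0]] 1 ['pixels', 'vertical_fov', 'cx', 'cy', 'world_from_camera', 'shot']
bone_blue [([0.4981, 0.2647, 0.01], 0.5), ([0.6863, -0.3775, -0.0007], 0.47)]
bone_red [([0.4911, 0.3645, 0.0105], 0.49)]
bone_yellow [([0.4945, 0.3172, 0.0071], 0.56)]
rack [([0.4949, 0.32, -0.0036], 0.58)]
base [([0.4796, -0.0294, -0.0014], 0.86), ([0.7543, -0.1898, -0.0019], 0.74), ([0.4923, 0.3176, 0.0055], 0.69)]
bore [([0.4818, -0.0276, 0.0255], 0.74), ([0.492, 0.3207, 0.0089], 0.51)]
cover [([0.5176, -0.3885, 0.0043], 0.83), ([0.3795, -0.3776, 0.0074], 0.68), ([0.5331, -0.2848, -0.0028], 0.55), ([0.4935, 0.3185, -0.0034], 0.38), ([0.4941, 0.3192, 0.0073], 0.28)]
cover_bar [([0.5356, -0.287, 0.1039], 0.94), ([0.3792, -0.3702, 0.1275], 0.83)]
cover_home [([0.4784, -0.03, 0.0108], 0.69)]Traceback (most recent call last):
  File "<stdin>", line 7, in <module>
ValueError: it knows: base, bone_blue, bone_red, bone_yellow, bore, bottle, brush, caliper, cover, cover_bar, cover_home, jar, rack, small_box
```

```bash
python3 - <<'E'
from station import r
import cv2, numpy as np
p=r.camera("top"); cv2.imwrite("pics/top0.png",p["pixels"][:,:,::-1])
print(p["vertical_fov"],p["cx"],p["cy"],np.round(p["world_from_camera"],4).tolist())
for q in ("bone_blue","bone_red","bone_yellow","rack","base","bore","cover","cover_bar","cover_home","bottle","jar","small_box","brush","caliper"):
    print(q,[(np.round(d["point"],4).tolist(),round(d["confidence"],2)) for d in r.place_of(p,q)])
print(r.read_t())
E
```

```text
57.962345431064755 313.7557186690283 247.26649050857242 [[-0.0207, -0.9823, 0.1863, 0.3081], [-0.9998, 0.0187, -0.0122, -0.0069], [0.0085, -0.1865, -0.9824, 1.0503], [0.0, 0.0, 0.0, 1.0]]
bone_blue [([0.4969, 0.2687, 0.0076], 0.7), ([0.2601, 0.3538, -0.0027], 0.39), ([0.4807, -0.0312, -0.0006], 0.17)]
bone_red [([0.4902, 0.3682, 0.008], 0.49), ([0.4859, -0.027, 0.0118], 0.19)]
bone_yellow [([0.4911, 0.3181, 0.007], 0.48)]
rack [([0.4953, 0.319, 0.0009], 0.63)]
base [([0.4806, -0.0316, 0.0017], 0.69)]
bore [([0.4786, -0.0242, 0.0278], 0.73)]
cover [([0.5321, -0.2847, 0.0002], 0.93), ([0.376, -0.3759, 0.0049], 0.85), ([0.5191, -0.3921, 0.0067], 0.83)]
cover_bar [([0.5112, -0.3871, 0.0658], 0.75), ([0.5365, -0.2817, 0.0995], 0.69), ([0.3789, -0.3734, 0.1322], 0.59)]
cover_home [([0.4825, -0.0302, 0.0131], 0.6)]
bottle [([0.6894, -0.3778, 0.0049], 0.81)]
jar [([0.7581, -0.1835, 0.0015], 0.66)]
small_box [([0.3558, -0.2374, -0.0006], 0.62)]
brush [([0.3321, 0.2003, -0.0021], 0.67), ([0.2592, 0.3521, 0.0007], 0.53)]
caliper [([0.2618, 0.3529, 0.0023], 0.96), ([0.6873, -0.3765, 0.0065], 0.46), ([0.335, 0.2002, 0.0002], 0.33), ([0.4788, -0.0271, 0.0292], 0.18)]
1.25
```

View pics/scene0.png

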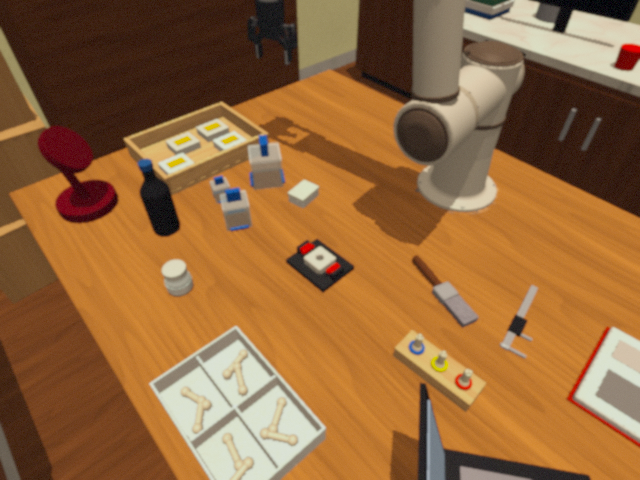

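View pics/top0.png

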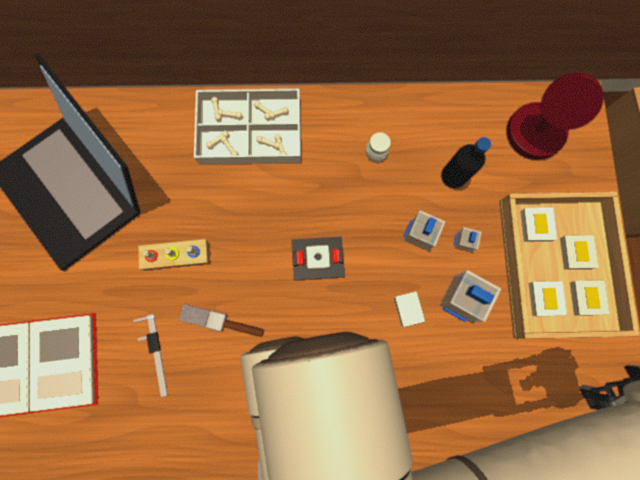

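The scene view shows the rack at about (440,368) with the blue-disc bone at its upper left (417,345). The base is at (320,262). The three covers are at (265,165) large, (235,208) medium and (220,185) small. The top view agrees: rack (173,254), base (318,257), medium cover (427,229) with its ribs slanted.

Next I refine the poses by fitting projected models to colour masks in both views.

```bash
cat > h.py <<'E'
from station import r
import cv2, numpy as np
from scipy.optimize import minimize
def proj(p,X):
    T=np.linalg.inv(p["world_from_camera"]); c=np.atleast_2d(X)@T[:3,:3].T+T[:3,3]
    f=240/np.tan(np.radians(p["vertical_fov"])/2)
    return np.c_[f*c[:,0]/c[:,2]+p["cx"], f*c[:,1]/c[:,2]+p["cy"]]
def sc(p,kind):
    R,G,B=[p["pixels"][:,:,i].astype(float) for i in range(3)]
    return {"blue":B-np.maximum(R,G)*1.0,"red":R-2.2*np.maximum(G,B),"white":np.minimum(np.minimum(R,G),B)-0.6*0}[kind]
S=8
def mask(p,kind,c,hw,thr):
    """hull polygon-filled mask around pixel c, upsampled S"""
    x0,y0=int(c[0]-hw),int(c[1]-hw)
    s=cv2.resize(sc(p,kind)[y0:y0+2*hw,x0:x0+2*hw],None,fx=S,fy=S,interpolation=cv2.INTER_CUBIC)
    m=(s>thr*np.percentile(s,99.5)).astype(np.uint8)
    n,l,st,ce=cv2.connectedComponentsWithStats(m)
    k=1+np.argmax(st[1:,4]); pts=np.argwhere(l==k)[:,::-1].astype(np.int32)
    out=np.zeros_like(m); cv2.fillConvexPoly(out,cv2.convexHull(pts),1)
    return out,(x0,y0),l==k
def model(p,X,o,shape):
    q=((proj(p,X)-o+0.5)*S-0.5)
    m=np.zeros(shape,np.uint8); cv2.fillConvexPoly(m,cv2.convexHull((q*16).astype(np.int32)),1,shift=4); return m
def rot(y): return np.array([[np.cos(y),-np.sin(y),0],[np.sin(y),np.cos(y),0],[0,0,1]])
def box(a,b,c,z0): return np.array([[i*a/2,j*b/2,z0+k*c] for i in(-1,1) for j in (-1,1) for k in (0,1)])
def cyl(rad,z0,z1):
    t=np.linspace(0,2*np.pi,40); return np.array([[rad*np.cos(a),rad*np.sin(a),z] for a in t for z in (z0,z1)])
def fit(views,M,x0,d):
    """x=(x,y,z,yaw); views: list of (pic, mask, origin)"""
    def cost(v):
        x=np.array(x0,float); x[:len(v)] = v if len(v)==4 else v
        X=M@rot(x[3]).T+x[:3]
        return sum((model(p,X,o,m.shape)!=m).sum()/m.sum() for p,m,o in views)
    n=len(d); v0=np.array(x0[:n],float)
    sim=np.vstack([v0]+[v0+np.eye(n)[i]*d[i] for i in range(n)])
    res=minimize(cost,v0,method="Nelder-Mead",options=dict(initial_simplex=sim,xatol=1e-5,fatol=1e-5,maxiter=600))
    return res.x,res.fun
E
cat > m.py <<'E'
from h import *
P={n:r.camera(n) for n in("scene","top")}
tiles=[]
def run(name,kind,M,x0,d,hw,thr,c3,yaws=(None,)):
    V={}
    for n,p in P.items():
        m,o,raw=mask(p,kind,proj(p,c3)[0],hw,thr); V[n]=(p,m,o)
        im=cv2.resize(p["pixels"][o[1]:o[1]+2*hw,o[0]:o[0]+2*hw],(m.shape[1],)*2,interpolation=cv2.INTER_CUBIC)[:,:,::-1].copy()
        cs,_=cv2.findContours(m,cv2.RETR_EXTERNAL,cv2.CHAIN_APPROX_NONE); V[n+"im"]=im; cv2.drawContours(im,cs,-1,(0,255,0),1)
    for w in (("scene","top"),("top",),("scene",)):
        dd=d if len(w)==2 else d
        if len(w)==1:  # fix z
            def f1():
                best=None
                def cost(v):
                    X=M@rot(v[2] if len(d)==4 else x0[3]).T+np.array([v[0],v[1],x0[2]])
                    return sum((model(V[k][0],X,V[k][2],V[k][1].shape)!=V[k][1]).sum()/V[k][1].sum() for k in w)
                v0=np.array([x0[0],x0[1],x0[3]]) if len(d)==4 else np.array(x0[:2])
                st=[.004,.004,.15][:len(v0)]
                rs=minimize(cost,v0,method="Nelder-Mead",options=dict(initial_simplex=np.vstack([v0]+[v0+np.eye(len(v0))[i]*st[i] for i in range(len(v0))]),xatol=1e-5,fatol=1e-5))
                return rs.x,rs.fun
            x,c=f1()
        else:
            x,c=fit([V[k] for k in w],M,x0,d)
            for k in w:
                cs,_=cv2.findContours(model(V[k][0],M@rot(x[3] if len(x)==4 else x0[3]).T+x[:3],V[k][2],V[k][1].shape),cv2.RETR_EXTERNAL,cv2.CHAIN_APPROX_NONE); cv2.drawContours(V[k+"im"],cs,-1,(255,0,255),1)
                tiles.append(cv2.resize(V[k+"im"],(200,200)))
        print(name,w,np.round(x,4),round(c,3))
E
cat > m1.py <<'E'
from m import *
d=(.004,.004,.004)
run("bone",  "blue",cyl(.015,.022,.027),[.497,.267,.008,0],d,14,.45,[.497,.267,.033])
run("bar","blue",box(.036,.016,.030,.070),[.534,-.285,0,-.4],d+(.15,),14,.4,[.534,-.285,.085])
run("plinth","white",box(.050,.050,0,.030),[.481,-.029,0,0],d+(.1,),24,.6,[.481,-.029,.03])
for s in(1,-1): run("clip%d"%s,"red",box(.024,.012,.0,.0255),[.481,-.029+.04*s,0.003,0],d,9,.45,[.481,-.029+.04*s,.028])
while len(tiles)<12: tiles.append(np.zeros((200,200,3),np.uint8))
cv2.imwrite("pics/m1.png",np.vstack([np.hstack(tiles[i:i+4]) for i in (0,4,8)]))
E
python3 m1.py
```

```text
bone ('scene', 'top') [0.4967 0.2679 0.0044] 0.716
bone ('top',) [0.4975 0.2693] 0.314
bone ('scene',) [0.4955 0.2668] 0.411
bar ('scene', 'top') [ 5.369e-01 -2.846e-01 -3.000e-04 -4.971e-01] 0.74
bar ('top',) [ 0.5376 -0.2862 -0.578 ] 0.368
bar ('scene',) [ 0.5363 -0.2845 -0.468 ] 0.333
plinth ('scene', 'top') [ 0.4802 -0.0269 -0.0005  0.0587] 0.352
plinth ('top',) [ 0.479  -0.0285  0.0558] 0.127
plinth ('scene',) [ 4.83e-01 -2.52e-02 -3.00e-04] 0.218
clip1 ('scene', 'top') [ 0.4774  0.0124 -0.002 ] 0.589
clip1 ('top',) [0.4769 0.0122] 0.257
clip1 ('scene',) [0.4787 0.0155] 0.316
clip-1 ('scene', 'top') [ 0.4814 -0.0697  0.0048] 0.891
clip-1 ('top',) [ 0.4804 -0.0703] 0.339
clip-1 ('scene',) [ 0.486  -0.0691] 0.546
```

View pics/m1.png

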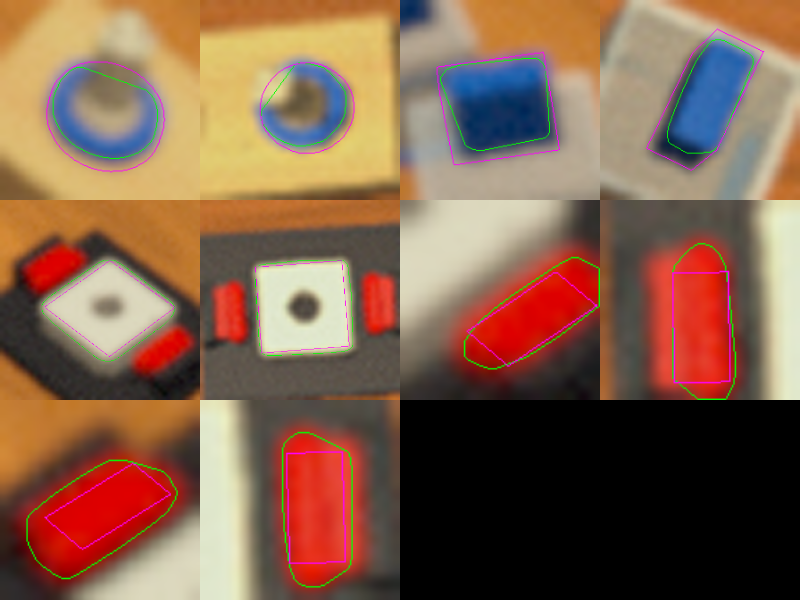

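The masks and models line up roughly: disc, bar top with its long axis at about -0.5 rad, plinth square and red noses. The two views still differ by 2–4 mm from mask bias, so I tighten the masks and model the occlusion.

```bash
cat > m2.py <<'E'
from h import *
P={n:r.camera(n) for n in("scene","top")}
tiles=[]
def score(p,kind):
    R,G,B=[p["pixels"][:,:,i].astype(float) for i in range(3)]
    return {"br":B-R,"white":np.minimum(np.minimum(R,G),B),"red":R-G*1.0}[kind]
def go(name,kind,thr,M,hole,x0,hw,c3,yaw,near=None,views=("scene","top")):
    V=[]
    for n in views:
        p=P[n]; c=proj(p,c3)[0]; x,y=int(c[0]-hw),int(c[1]-hw)
        s=cv2.resize(score(p,kind)[y:y+2*hw,x:x+2*hw],None,fx=S,fy=S,interpolation=cv2.INTER_CUBIC)
        m=(s>thr).astype(np.uint8); k,l,st,ce=cv2.connectedComponentsWithStats(m)
        m=(l==1+np.argmax(st[1:,4])).astype(np.uint8)
        if hole is None:
            cs,_=cv2.findContours(m,cv2.RETR_EXTERNAL,cv2.CHAIN_APPROX_NONE); cv2.drawContours(m,cs,-1,1,-1)
        V.append((n,p,m,(x,y)))
    def ren(p,o,shape,X4,s):
        T=lambda A:(A*[s,s,1])@rot(X4[3]).T+X4[:3]
        a=model(p,T(M),o,shape)
        if hole is not None: a=a&(1-model(p,T(hole),o,shape))
        return a
    for sel in (V,V[:1],V[1:]):
        if not sel: continue
        both=len(sel)==2
        def un(v):
            X=np.array(x0,float); X[:2]=v[:2]; i=2
            if both: X[2]=v[i]; i+=1
            if yaw: X[3]=v[i]
            return X,1.
        v0=list(x0[:2])+([x0[2]] if both else [])+([x0[3]] if yaw else [])
        st=[.004,.004]+([.004] if both else [])+([.1] if yaw else [])
        def cost(v):
            X,s=un(v); return sum((ren(p,o,m.shape,X,s)!=m).sum()/m.sum() for _,p,m,o in sel)
        v0=np.array(v0); n=len(v0)
        rs=minimize(cost,v0,method="Nelder-Mead",options=dict(initial_simplex=np.vstack([v0]+[v0+np.eye(n)[i]*st[i] for i in range(n)]),xatol=1e-5,fatol=1e-5))
        print(name,[q[0] for q in sel],np.round(un(rs.x)[0],4),round(rs.fun,3))
        if sel is V:
            for nn,p,m,o in sel:
                im=cv2.resize(p["pixels"][o[1]:o[1]+2*hw,o[0]:o[0]+2*hw],(m.shape[1],)*2,interpolation=cv2.INTER_CUBIC)[:,:,::-1].copy()
                for a,col in((m,(0,255,0)),(ren(p,o,m.shape,*un(rs.x)),(255,0,255))):
                    cs,_=cv2.findContours(a,cv2.RETR_LIST,cv2.CHAIN_APPROX_NONE); cv2.drawContours(im,cs,-1,col,1)
                tiles.append(cv2.resize(im,(200,200)))
def save(fn):
    while len(tiles)%4: tiles.append(np.zeros((200,200,3),np.uint8))
    cv2.imwrite(fn,np.vstack([np.hstack(tiles[i:i+4]) for i in range(0,len(tiles),4)]))
DISC=cyl(.015,.022,.027); SH=np.vstack([cyl(.007,.033,.060),cyl(.004,.064,.064),cyl(.0085,.027,.028)])
PL=np.vstack([box(.054,.054,.014,.012),box(.050,.050,0,.0289),box(.046,.046,0,.030)])
E
cat > m3.py <<'E'
from m2 import *
go("blue","br",0,DISC,SH,[.497,.268,.008,0],14,[.497,.268,.033],False)
go("bar","br",5,box(.036,.016,.030,.070),None,[.536,-.285,0,-.5],14,[.535,-.285,.085],True)
go("plinth","white",110,PL,None,[.480,-.028,0,.05],24,[.481,-.029,.03],True)
for s in(1,-1): go("clip%d"%s,"red",70,box(.024,.012,.003,.0255),None,[.480-.05*.04*s,-.028+.04*s,0.,.05],10,[.479-.05*.04*s,-.028+.046*s,.028],False,views=("top",))
# red/yellow discs for the rack's direction (top view, centroid of ring pixels approx)
p=P["top"]; R,G,B=[p["pixels"][:,:,i].astype(float) for i in range(3)]
save("pics/m3.png"); print(r.read_t())
E
python3 m3.py
```

```text
blue ['scene', 'top'] [0.4974 0.2685 0.0095 0.    ] 0.541
blue ['scene'] [0.4964 0.2674 0.008  0.    ] 0.31
blue ['top'] [0.4975 0.269  0.008  0.    ] 0.206
bar ['scene', 'top'] [ 5.366e-01 -2.853e-01 -2.000e-04 -5.073e-01] 0.309
bar ['scene'] [ 0.5362 -0.2859  0.     -0.474 ] 0.141
bar ['top'] [ 0.5369 -0.2854  0.     -0.5079] 0.163
plinth ['scene', 'top'] [ 0.4803 -0.0281  0.0044  0.045 ] 0.232
plinth ['scene'] [ 0.4762 -0.0333  0.      0.1525] 0.167
plinth ['top'] [ 0.4814 -0.0282  0.      0.0402] 0.042
clip1 ['top'] [0.478  0.0155 0.     0.05  ] 0.498
clip1 ['top'] [0.478  0.0155 0.     0.05  ] 0.498
clip-1 ['top'] [ 0.4805 -0.0718  0.      0.05  ] 0.499
clip-1 ['top'] [ 0.4805 -0.0718  0.      0.05  ] 0.499
1.45
```

View pics/m3.png

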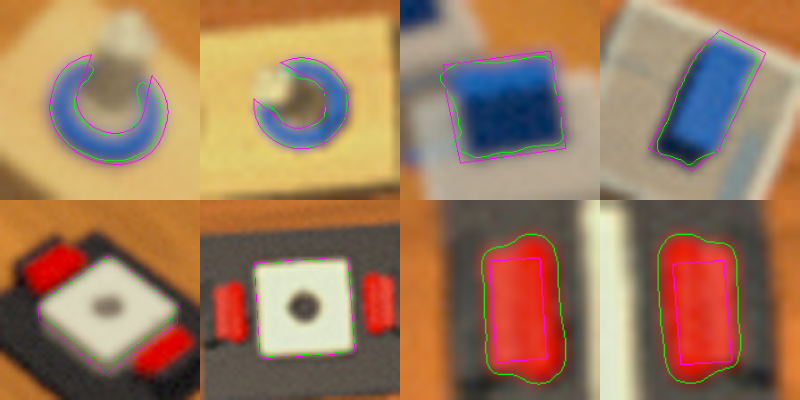

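Fits are now tight: blue disc (0.497, 0.2685), cover bar (0.5366, -0.2854) at yaw -0.507, and plinth (0.481, -0.0285) at yaw 0.042. The heights agree with the text and the medium cover is the right size. I grasp the bone now.

```bash
cat > a.py <<'E'
from h import *
from scipy.spatial.transform import Rotation as Ro
def quat(a):
    """tool down, closing direction at angle a"""
    y=np.array([np.cos(a),np.sin(a),0]); z=np.array([0,0,-1.]); x=np.cross(y,z)
    q=Ro.from_matrix(np.c_[x,y,z]).as_quat(); return [q[3],q[0],q[1],q[2]]
def ang():
    w,x,y,z=r.read_orientation(); M=Ro.from_quat([x,y,z,w]).as_matrix(); return np.arctan2(M[1,1],M[0,1]),M[:,2]
E
python3 - <<'E'
from a import *
print(ang())
P=[.497,.2685,.16]; rack=.067
for a in (rack,rack+np.pi):
    for p,b in ((P,a),([.481,-.0285,.13],a-rack+.042)):
        j=r.ik(p,quat(b)); print(round(a,2),None if j is None else np.round(j,2))
E
```

```text
(np.float64(-1.2000124907621215), array([-5.80487072e-06, -6.32910977e-06, -1.00000000e+00]))
0.07 [ 0.28  0.21  1.71 -0.    1.22  0.21]
0.07 [-0.31  0.04  1.96 -0.    1.14 -0.35]
3.21 [ 0.28  0.21  1.71 -0.    1.22 -2.93]
3.21 [-0.31  0.04  1.96 -0.    1.14  2.79]
```

```bash
python3 - <<'E'
from a import *
q=quat(.067)
r.move_to([.497,.2685,.16],q)
r.movel([.497,.2685,.052],vel=.15)
print(r.read_contact_force())
r.clamp(40); print("open",r.read_opening(),r.read_grasp_force(),r.read_contact_force())
r.movel([.497,.2685,.15],vel=.15)
print("open",r.read_opening(),r.read_grasp_force(),r.read_contact_force())
r.move_to([.481,-.0285,.13],quat(.042))
for n in("scene","top"):
    p=r.camera(n); c=proj(p,[.481,-.0285,.08])[0]; x,y=int(c[0]-50),int(c[1]-50)
    cv2.imwrite(f"pics/h_{n}.png",cv2.resize(p["pixels"][y:y+100,x:x+100],(400,400),interpolation=cv2.INTER_CUBIC)[:,:,::-1])
a=np.hstack([cv2.imread("pics/h_scene.png"),cv2.imread("pics/h_top.png")]); cv2.imwrite("pics/h1.png",a)
print(r.read_position(),r.read_t())
E
```

```text
[-0.17055309  0.08419842  0.1947192 ]
open 0.14840285939191303 39.337317091121804 [-1.82992648  0.20282189  1.87889702]
open 0.1442809202711829 39.58457050150173 [-0.27380281  0.46747946 -0.5594113 ]
[ 0.48128782 -0.02746474  0.13001826] 8.025
```

View pics/h1.png

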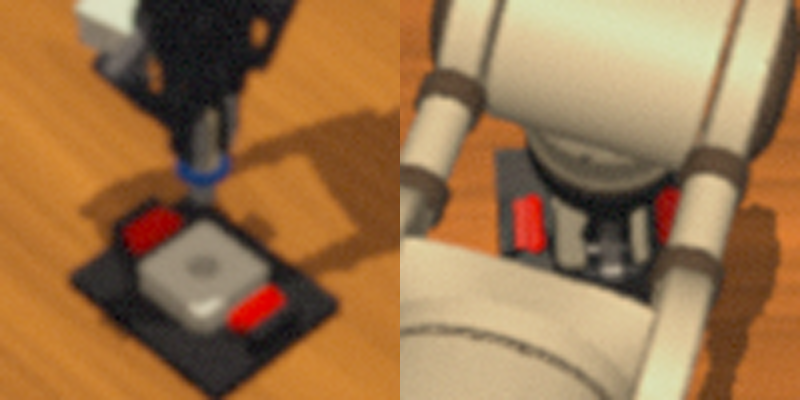

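The bone is held. In the scene view its blue disc is at crop (203,170), above the hole at crop (203,265). I compare disc and hole in this same view before lowering.

```bash
cat > m4.py <<'E'
from m2 import *
print(r.read_position(), r.read_t())
pos=np.array(r.read_position()); z=pos[2]-.044
go("disc","br",0,DISC,SH,[pos[0],pos[1],z,0],14,[pos[0],pos[1],z+.025],False,views=("scene",))
# hole: dark blob on the plinth top in the scene view -> ray at z=.030
p=P["scene"]; c=proj(p,[.481,-.0285,.03])[0]; hw=6; x,y=[int(round(v)) for v in c-hw]
R=p["pixels"][y:y+2*hw+1,x:x+2*hw+1].astype(float).min(2)
w=np.clip(np.median(R)-8-R,0,None); gy,gx=np.mgrid[y:y+2*hw+1,x:x+2*hw+1]
u=np.array([(w*gx).sum(),(w*gy).sum()])/w.sum()
f=240/np.tan(np.radians(p["vertical_fov"])/2); T=np.array(p["world_from_camera"])
d=T[:3,:3]@[(u[0]-p["cx"])/f,(u[1]-p["cy"])/f,1]; print("hole px",u,"proj",c,"world",T[:3,3]+d*(.030-T[2,3])/d[2])
go("plinth","white",85,PL,None,[.480,-.028,0,.042],24,[.481,-.029,.03],False,views=("scene",))
E
python3 m4.py
```

```text
[ 0.48124196 -0.02759008  0.13004043] 8.125
disc ['scene'] [ 0.4799 -0.0277  0.086   0.    ] 0.427
disc ['scene'] [ 0.4799 -0.0277  0.086   0.    ] 0.427
hole px [319.23234624 257.17312073] proj [319.0893759  256.88854432] world [ 0.48133601 -0.02762675  0.03      ]
plinth ['scene'] [ 0.4781 -0.0301  0.      0.042 ] 0.119
plinth ['scene'] [ 0.4781 -0.0301  0.      0.042 ] 0.119
```

```bash
python3 - <<'E'
from a import *
x,y=.4810,-.0292
r.movel([x,y,.077],vel=.12); print(r.read_position(),r.read_contact_force())
for z in np.arange(.073,.0505,-.003):
    r.movel([x,y,z],vel=.03); f=r.read_contact_force(); print(round(z,3),np.round(r.read_position(),4),np.round(f,2))
    if f[2]>6 or abs(f[0])>8 or abs(f[1])>8: break
print(r.read_t())
E
```

```text
[ 0.48133293 -0.02916051  0.07733718] [ 0.17307792 -0.75744378  0.35932782]
0.073 [ 0.4813 -0.0293  0.0734] [ 0.17 -0.43  0.31]
0.07 [ 0.4809 -0.029   0.0699] [ 0.63  1.19 -0.94]
0.067 [ 0.4806 -0.029   0.0665] [-0.4   1.51 -1.24]
0.064 [ 0.4807 -0.0291  0.0636] [-1.36  2.08 -1.26]
0.061 [ 0.4807 -0.0291  0.0606] [-0.84  2.48 -1.38]
0.058 [ 0.4808 -0.0291  0.0576] [-1.3   2.17 -2.  ]
0.055 [ 0.4808 -0.0291  0.0546] [-1.25  2.26 -1.9 ]
0.052 [ 0.481  -0.0289  0.0523] [-3.01  4.73  2.65]
10.75
```

The foot is in the hole and touched down at z 0.0523. I release, retract to above the cover and check the bone.

```bash
cat > m5.py <<'E'
from m2 import *
go("disc","br",0,DISC,SH,[.481,-.0285,.008,0],14,[.481,-.0285,.033],False)
go("bar","br",5,box(.036,.016,.030,.070),None,[.5366,-.2854,0,-.5],14,[.535,-.285,.085],True)
save("pics/m5.png"); print(r.read_t())
E
python3 - <<'E'
from a import *
r.movel([.481,-.0285,.0515],vel=.03); print(r.read_contact_force())
r.open_gripper(); r.movel([.481,-.0285,.17],vel=.2)
print(r.read_contact_force(),r.read_position())
c=[.5366,-.2854,.17]
for a in (1.064,1.064-np.pi):
    print(a,[None if j is None else np.round(j,2) for j in (r.ik(c,quat(a)),r.ik([.481,-.0285,.2],quat(a+.549)))])
r.move_to([.49,-.20,.26],quat(.042)); print(r.read_t())
E
python3 m5.py
```

```text
[-4.80401841  1.69156728  6.74599087]
[-0.06548213  0.14933126 -0.07200565] [ 0.48024633 -0.02825662  0.16886015]
1.064 [array([-0.69,  0.3 ,  1.57, -0.  ,  1.27, -1.75]), array([-0.31, -0.05,  1.9 , -0.  ,  1.29, -1.92])]
-2.077592653589793 [array([-0.69,  0.3 ,  1.57, -0.  ,  1.27,  1.39]), array([-0.31, -0.05,  1.9 , -0.  ,  1.29,  1.22])]
13.2417
disc ['scene', 'top'] [ 0.4803 -0.0291  0.0089  0.    ] 0.324
disc ['scene'] [ 0.4799 -0.03    0.008   0.    ] 0.167
disc ['top'] [ 0.4805 -0.0291  0.008   0.    ] 0.151
bar ['scene', 'top'] [ 0.5398 -0.2831  0.001  -0.8521] 13.102
bar ['scene'] [ 0.5359 -0.2866  0.     -0.4534] 0.14
bar ['top'] [ 0.5401 -0.2154  0.     -2.2654] 1.0
13.3417
```

View pics/m5.png

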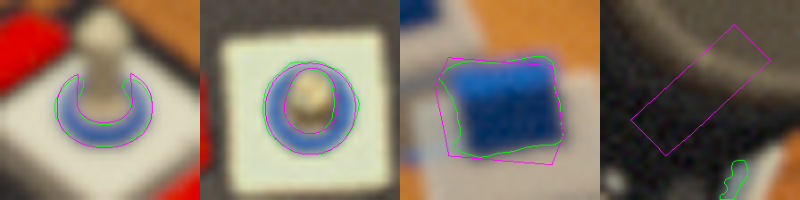

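Bone is home: (0.4803, -0.0291), origin 8.9 mm high, upright, with the disc centred on the plinth. Next I grasp the cover.

```bash
python3 - <<'E'
from a import *
q=quat(-.50-np.pi/2)
r.move_to([.5364,-.2856,.17],q)
r.movel([.5364,-.2856,.084],vel=.12); print(np.round(r.read_position(),4),np.round(r.read_contact_force(),2))
r.clamp(80); print("open",r.read_opening(),r.read_grasp_force(),np.round(r.read_contact_force(),2),np.round(r.read_position(),4))
r.movel([.5364,-.2856,.21],vel=.12); print(r.read_opening(),np.round(r.read_contact_force(),2),np.round(r.read_position(),4))
r.move_to([.4808,-.0285,.215],quat(.042-np.pi/2)); r.hold(.3)
print(np.round(r.read_position(),4),ang()[0],r.read_t(),np.round(r.read_contact_force(),2),np.round(r.read_ft_torque(),3))
for n in("scene","top"):
    p=r.camera(n); c=proj(p,[.481,-.0285,.12])[0]; x,y=int(c[0]-50),int(c[1]-50)
    cv2.imwrite(f"pics/k_{n}.png",cv2.resize(p["pixels"][y:y+100,x:x+100],(400,400),interpolation=cv2.INTER_CUBIC)[:,:,::-1])
    print(c,[(np.round(d["point"],4).tolist(),round(d["confidence"],2)) for d in r.place_of(p,"cover")])
cv2.imwrite("pics/k1.png",np.hstack([cv2.imread("pics/k_scene.png"),cv2.imread("pics/k_top.png")]))
E
```

```text
[ 0.537  -0.2861  0.0849] [ 0.8  -0.29  0.6 ]
open 0.171145789009465 77.9966676235199 [-0.29  0.48  1.58] [ 0.5366 -0.2857  0.0842]
0.17018794112959365 [-0.06 -0.04 -1.3 ] [ 0.5359 -0.2852  0.2088]
[ 0.4811 -0.0293  0.2149] -1.530215844389574 19.15 [-0.84 -0.62  0.21] [ 0.022 -0.024 -0.051]
[319.02287691 228.1235048 ] [([0.3787, -0.3767, 0.0067], 0.98), ([0.4795, -0.0294, 0.1285], 0.88), ([0.5193, -0.3918, 0.0016], 0.75), ([0.7554, -0.1895, 0.0001], 0.22)]
[318.39955695 248.78962338] [([0.4759, -0.0308, 0.1321], 0.8), ([0.517, -0.3962, 0.0018], 0.71), ([0.3728, -0.3721, -0.0002], 0.67)]
```

View pics/k1.png

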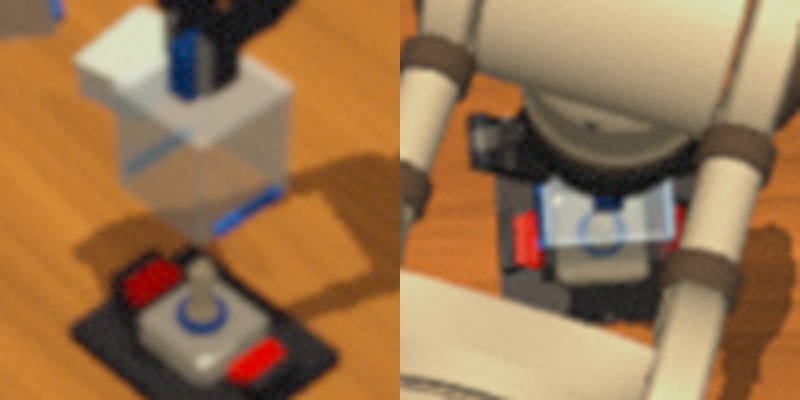

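The cover is held with its blue ribs on the clip sides: the right rib at crop (250,212) is above the red clip at (257,308). I lower to just above the plinth and overlay the expected outline.

```bash
python3 - <<'E'
from a import *
r.movel([.4808,-.0285,.119],vel=.12); r.hold(.3)
pos=np.array(r.read_position()); print(np.round(pos,4),np.round(r.read_contact_force(),2),r.read_t())
out=[]
for n in("scene","top"):
    p=r.camera(n); c=proj(p,[.481,-.0285,.06])[0]; x,y=int(c[0]-40),int(c[1]-40)
    im=cv2.resize(p["pixels"][y:y+80,x:x+80],(400,400),interpolation=cv2.INTER_CUBIC)[:,:,::-1].copy()
    im=cv2.resize(im,(400,400)); 
    Rm=rot(.042)
    def poly(X,o,col):
        q=((proj(p,X@Rm.T+o)-[x,y]+.5)*5).astype(np.int32); cv2.polylines(im,[q],True,col,1)
    sq=lambda a,b,z:np.array([[-a/2,-b/2,z],[a/2,-b/2,z],[a/2,b/2,z],[-a/2,b/2,z]])
    o=np.array([pos[0],pos[1],pos[2]-.0842]); poly(sq(.064,.064,0),o,(0,255,0)); poly(sq(.064,.064,.07),o,(0,255,0))
    poly(sq(.1,.124,.012),np.array([.4808,-.0285,0]),(255,0,255)); out.append(im)
    print([(np.round(d["point"],4).tolist(),round(d["confidence"],2)) for d in r.place_of(p,"cover")][:2])
cv2.imwrite("pics/k2.png",np.hstack(out))
E
```

```text
[ 0.4811 -0.0286  0.1195] [-0.16 -0.55 -1.84] 20.6
[([0.4788, -0.0264, 0.035], 0.89), ([0.5166, -0.3929, 0.002], 0.86)]
[([0.478, -0.0287, 0.0343], 0.97), ([0.3757, -0.375, 0.001], 0.97)]
```

View pics/k2.png

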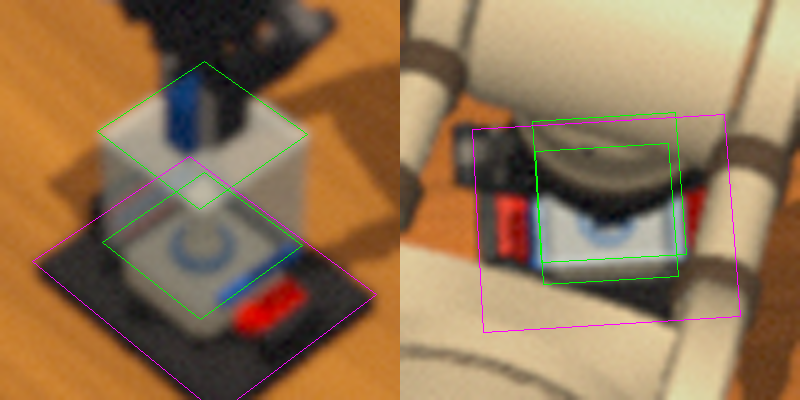

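The overlay agrees in both views: cover outline centred on the plinth, base outline on the plate, rib at (258,275) just above the red clip. I press down in small steps, watching the force.

```bash
python3 - <<'E'
from a import *
x,y=.4808,-.0285
for z in np.arange(.116,.0895,-.0015):
    r.movel([x,y,z],vel=.03); f=np.array(r.read_contact_force()); p=r.read_position()
    print(round(z,4),np.round(p,4),np.round(f,2),np.round(r.read_ft_torque(),2))
    if abs(f[0])>12 or abs(f[1])>12 or f[2]>25 or (z<.1 and f[2]>8): break
print(r.read_t(),r.read_opening())
E
```

```text
0.116 [ 0.4805 -0.0284  0.1156] [-0.53 -0.16 -1.2 ] [-0.02 -0.04 -0.04]
0.1145 [ 0.4807 -0.0285  0.1144] [ 0.06 -0.35 -1.64] [ 0.04 -0.01 -0.  ]
0.113 [ 0.4807 -0.0285  0.1129] [ 0.25  1.11 -1.27] [-0.   -0.06  0.  ]
0.1115 [ 0.4811 -0.0289  0.1117] [ 0.86 -1.59 -0.97] [-0.39 -0.08 -0.01]
0.11 [ 0.4815 -0.0288  0.1111] [-1.36 -1.35  6.2 ] [-0.27  0.37  0.01]
0.1085 [ 0.4819 -0.0288  0.1102] [-1.58  0.04  9.13] [-0.09  0.44  0.06]
0.107 [ 0.4823 -0.0289  0.1089] [-1.37 -0.43  9.36] [-0.09  0.29  0.04]
0.1055 [ 0.4824 -0.0289  0.1074] [-0.35  0.15  8.73] [-0.06  0.12  0.01]
0.104 [ 0.4825 -0.0289  0.1056] [1.14 0.48 5.95] [-0.09 -0.18 -0.02]
0.1025 [ 0.482  -0.0287  0.1031] [ 2.99 -1.35 -0.27] [-0.14 -0.88  0.02]
0.101 [ 0.4804 -0.0285  0.1001] [ 4.56 -1.4  -7.43] [-0.49 -1.1  -0.08]
0.0995 [ 0.4796 -0.0284  0.0983] [  2.6   -2.59 -10.78] [-0.63 -0.7  -0.05]
0.098 [ 0.4799 -0.0285  0.0976] [ 0.05 -2.69 -6.8 ] [-0.74  0.06  0.03]
0.0965 [ 0.4809 -0.0282  0.0968] [-0.08 -1.25 -2.09] [-0.13  0.05 -0.06]
0.095 [ 0.4815 -0.0283  0.0961] [-1.17  1.59  5.82] [ 0.14  0.4  -0.04]
0.0935 [ 0.4817 -0.0284  0.0961] [-7.2   2.65 18.27] [ 0.4   1.3  -0.03]
24.8 0.16858517625475058
```

Snapped: the force fell from 9.4 N to a pull of -10.8 N, then hard contact at TCP z 0.0961, where home was expected at 0.0962. I ease to about 10–12 N and verify.

```bash
python3 - <<'E'
from a import *
r.movel([.4812,-.0285,.0942],vel=.01)
out=[]
for i in range(4):
    r.hold(.3); print(np.round(r.read_position(),4),np.round(r.read_contact_force(),2),np.round(r.read_ft_torque(),2))
for n in("scene","top"):
    p=r.camera(n); c=proj(p,[.481,-.0285,.04])[0]; x,y=int(c[0]-40),int(c[1]-40)
    out.append(cv2.resize(p["pixels"][y:y+80,x:x+80],(400,400),interpolation=cv2.INTER_CUBIC)[:,:,::-1])
    print([(np.round(d["point"],4).tolist(),round(d["confidence"],2)) for d in r.place_of(p,"cover")][:3])
cv2.imwrite("pics/z.png",np.hstack(out)); print(r.read_t())
E
```

```text
[ 0.4817 -0.0283  0.0961] [-5.92  1.92 13.57] [ 0.28  1.06 -0.03]
[ 0.4817 -0.0283  0.0961] [-5.42  2.84 12.97] [ 0.27  1.15 -0.12]
[ 0.4817 -0.0283  0.0961] [-4.9   2.03 13.11] [0.28 1.1  0.01]
[ 0.4817 -0.0283  0.0961] [-5.67  1.38 13.65] [ 0.27  1.06 -0.02]
[([0.517, -0.3941, 0.001], 0.67), ([0.4776, -0.0279, 0.0122], 0.65), ([0.3805, -0.3754, 0.0043], 0.61)]
[([0.5182, -0.3934, 0.0022], 0.88), ([0.4787, -0.0305, 0.0137], 0.7), ([0.3726, -0.3727, 0.0014], 0.62)]
26.45
```

View pics/z.png

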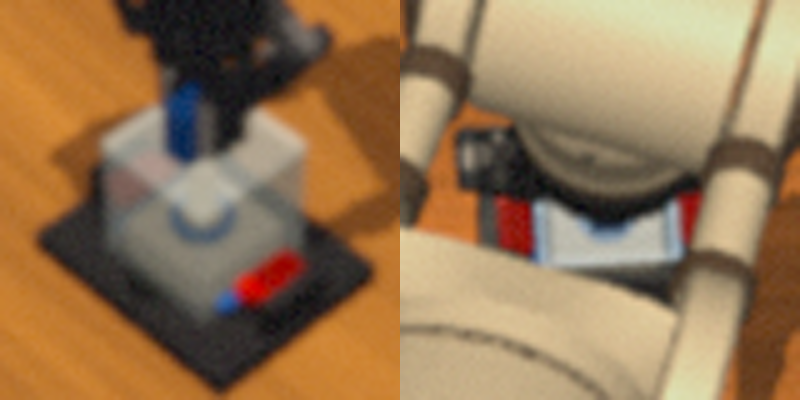

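The cover sits flat on the plate, with the red clip over the rib at (265,282) in the scene view and a steady push of about 13 N. I hand the job in.

```bash
python3 -c "
from station import r
print(r.finish_job())"
```

```text
the job is handed in; nothing more can be done
None
```

The blue-disc bone stands fully down in the plinth hole and the cover is snapped home under both clips, still pressed down with about 13 N; I handed the job in at about 26.5 s, and no verdict came back.

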